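# Release the access panel of a shielded test box

### The arm

A 6-joint arm with a two-finger parallel gripper is mounted at the origin on the work surface. World frame = base frame: x ahead of the robot, y to its left, z up, the work surface at z = 0. Lengths are in m, angles in rad, forces in N, time in s.
With the tool pointing down it reaches from about 0.3 to 0.775 m from the base axis. Payload 14.6 kg.
Tool frame: the origin (TCP) lies midway between the tips of the shut fingers; the grasp point (between the pads) lies 19 mm behind it; z points along the fingers, y is the line along which they close (so a half turn about z gives the same grasp; the last joint's range is limited). The gripper opens to 94 mm and grips with 3 to 60 N. Pads are 16 mm wide; open, the fingers measure 119 mm over their backs; the gripper's body (75 mm by 177 mm) begins 78 mm behind the grasp point.
Start: joints at [1.14, 0.3, 1.521, -0, 1.321, -0.067], TCP at [0.196, 0.514, 0.205] pointing down, gripper open.
Joint ranges: [-3.03, 3.03], [-0.79, 2.21], [0.23, 2.52], [-1.04, 4.18], [0, 3.07], [-2.55, 2.55]. Speed limits (rad/s): [2.22, 2.22, 2.57, 3.14, 3.14, 3.14].

### API

Orientations are given as [roll, pitch, yaw] about the fixed x, y, z axes, in that order (R = Rz(yaw) Ry(pitch) Rx(roll)).
In Python, from station import ctrl gives the robot as it stands. The module is installed in compiled form; this text tells all that it offers.
- The arm moves only by the tool servo_tool, never from a script. Its argument "plan" is a list of rows, each a list of 7 numbers: the opening in per cent of the stroke, from 0 (shut) to 100 (fully open), then the shift along the tool's x, y, z in m, then the turn, a rotation vector about the tool's x, y, z in rad. A call has exactly 8 rows; each row shifts and turns the commanded pose from where the row before left it, along the tool's axes as they then stand; what a row does not reach is not made up. A row lasts 1/8 s, in which the tool goes at most 62.5 mm and 10.7 degrees, less where a joint would pass 70% of its speed; a pose out of reach is approached as far as the arm can. A call with a gripper value outside its range is refused whole. The fingers move at their own pace and stop on an object; "force" is the grip in N (left out, the last holds). Time passes only in rows, so rows that do not move let the fingers close, or fill a call up. It gives the time, the measured TCP pose, the force, the opening and the grip force at its end, in the units of the state.
- ctrl.get_obs(): the state, without advancing time (a new reading comes with each control period).
- ctrl.camera(name): name is "scene" or "top"; returns a dict with "pixels" (400x640x3 uint8, red, green, blue), "z_map" (400x640 float32, m along the optical axis (not along the pixel's ray), 0 where there is no reading), "mtx" (3x3 intrinsics, pixels), "dist" ([k1, k2, p1, p2, k3] as OpenCV has them; the pictures are not rectified), "pose" (4x4, takes a point from camera to world coordinates). Camera axes: x right, y up, looking along -z (the intrinsics and any distortion apply to the point x, -y, -z); pixel columns grow to the right and rows downward; lengths in m; the calibration is good to about 2 mm. A picture is of the moment at which its call begins.
- ctrl.hand_in(): hands the job in; it is judged then, once.
The state is a dict: "time_s": time; "qpos": joint angles; "joint_vel": joint speeds; "tau": joint torques, N m; "ee_pos": TCP position; "eef_rot": TCP orientation; "force": force on the tool from outside, world axes, zero at the start; "moment": the same for the moment, N m; "grip_width": finger opening in m; "grip_force": force on a finger pad.
Only numpy, scipy, OpenCV 4.12 (cv2) and the standard library are available. Lean on these libraries where they do the work, as an engineer would, in place of code of your own. Each camera call takes 0.05 s, during which the arm holds its last target. There are 200 camera calls.

### The job

One of the two slotted fasteners on the test box's access panel is still locked: its slot lies across the panel instead of along the panel's long side. Take the screwdriver from its stand, use its blade to turn that fastener a quarter turn counter-clockwise so that the panel is free, leaving the other fastener released, then put the screwdriver back upright in its stand, fully home, and let go.

Things in the scene. Friction and masses are not known exactly. Their poses are not given: they have to be found in the camera images.
- screwdriver: Upright in the stand, blade down, 160 g. Origin: middle of the blade's tip edge, z up to the handle. Blade 24 mm wide (x), 3.5 thick (y), 18 tall; 10 mm round shank to z = 64; round steel guard 52 mm across, z = 64 to 70; black rectangular handle, z = 70 to 150 mm, 32 (x) by 26 mm (y): grip it the 26 mm way. A half turn about z works the same.
- stand: Grey plastic tool stand, fixed: a block 95 x 95 mm, 80 mm high, with an upright square through hole, 36 x 36 mm, in its middle. Origin at the centre of its underside, on the table. The screwdriver hangs in the hole, its guard resting on the block's top; its tip is then 16 mm above the stand's origin.
- test_box: Fixed aluminium box, 180 mm (x) by 260 mm (y, the long side), 70 mm high; origin at the centre of its underside, on the table. Connectors on its -x face. The grey access panel is its top: a dark pull bar 24 mm high in the middle and a fastener 75 mm to either side along y, with white ticks beside it along the long side. Released slots lie along y.
- cam_a: The locked fastener, at either place: steel head 46 mm across, 16 high; origin on its upright axis, at the panel's face (70 mm up). x runs along its slot, right across the head: floor 4 mm above the origin, 8 mm wide, 19 wide at the top. Locked: slot along the box's x, within 6 degrees. Stiff (0.1 N m), stays where left, stops 9 degrees past each end; the blade has 11 degrees of play.
- cam_b: The other fastener, alike in make, size, origin and axes, already released: its slot (x) lies along the box's long side, within 6 degrees.

How it is judged:
By the outcome, as a careful person would: the job done as asked, in the order asked, and still so for the second after the job is handed in, with the robot touching nothing.
It also fails if it takes over 54 s, if anything falls off the work surface, if the arm or the gripper's body presses on something with over 40 N, if the wrist force passes 120 N, or if a joint passes its speed limit or range.

## Working session

There is one attempt and no reset: what is moved stays moved. The work goes in short steps, Python scripts to look and compute and a tool call to move; the robot and the scene stay as the last step left them, time stands still between calls to the robot, and variables do not carry over. Pictures are saved under pics/ and viewed, at most 10 in all, crops included, and the job is handed in when it is done.

Besides the shell and the picture viewer there is one more tool, called after "Request:" as name(argument=value, ...) on one line, values as JSON. servo_tool: Moves the arm, as the interface text tells. Its arguments: {"type":"object","properties":{"plan":{"type":"array","items":{"type":"array","items":{"type":"number"}}},"force":{"type":"number"}},"required":["plan"]}

```bash
mkdir -p pics; cat > h.py <<'E'
import numpy as np, cv2, pickle
from station import ctrl
def cap(n,f):
    c=ctrl.camera(n); pickle.dump(c,open(f'pics/{f}.pkl','wb')); cv2.imwrite(f'pics/{f}.png',c['pixels'][:,:,::-1]); return c
def load(f): return pickle.load(open(f'pics/{f}.pkl','rb'))
def rays(c,uv):
    p=cv2.undistortPoints(np.array(uv,float).reshape(-1,1,2),np.array(c['mtx']),np.array(c['dist'])).reshape(-1,2)
    T=np.array(c['pose']); d=np.c_[p[:,0],-p[:,1],-np.ones(len(p))]
    return T[:3,3],d@T[:3,:3].T
def onz(c,uv,z):
    o,d=rays(c,uv); return o+d*((z-o[2])/d[:,2])[:,None]
def bydepth(c,uv):
    uv=np.array(uv,int).reshape(-1,2); o,d=rays(c,uv); return o+d*c['z_map'][uv[:,1],uv[:,0]][:,None]
E
python3 - <<'E'
from h import *
for n in('scene','top'):
    c=cap(n,n+'0'); print(n,np.round(c['pose'],3),c['mtx'],c['dist'])
print(ctrl.get_obs())
E
```

```text
scene [[ 0.779 -0.377  0.502  1.026]
 [ 0.627  0.446 -0.638 -0.597]
 [ 0.017  0.812  0.584  0.632]
 [ 0.     0.     0.     1.   ]] [[456.49334051   0.         320.80973953]
 [  0.         456.49334051 193.80515705]
 [  0.           0.           1.        ]] [-0.04244321  0.          0.          0.          0.        ]
top [[-0.027  0.992 -0.12   0.451]
 [-1.    -0.026  0.007  0.003]
 [ 0.004  0.12   0.993  0.711]
 [ 0.     0.     0.     1.   ]] [[382.99419463   0.         318.88144152]
 [  0.         382.99419463 197.78992667]
 [  0.           0.           1.        ]] [-0.09418235  0.          0.          0.          0.        ]
{'time_s': 0.1, 'qpos': array([ 1.14040808e+00,  3.00396716e-01,  1.52151610e+00,  1.54954363e-05,
        1.32069892e+00, -6.65872855e-02]), 'joint_vel': array([-0.00038688, -0.00180302, -0.00192646, -0.00109441, -0.00276303,
       -0.00150127]), 'tau': array([ 1.64996716e-03, -5.32634032e+01, -3.53286660e+01,  7.09603890e-02,
        2.35273369e-02, -1.50325627e-05]), 'ee_pos': array([0.19560046, 0.51379279, 0.20495462]), 'eef_rot': array([-3.14057682e+00, -8.27842127e-05,  2.77778781e+00]), 'force': array([ 0.18701186, -0.17235591,  0.14391832]), 'moment': array([-0.00801916, -0.01112103,  0.03215182]), 'grip_force': 0.0, 'grip_width': 0.09415237203258295}
```

View pics/top0.png

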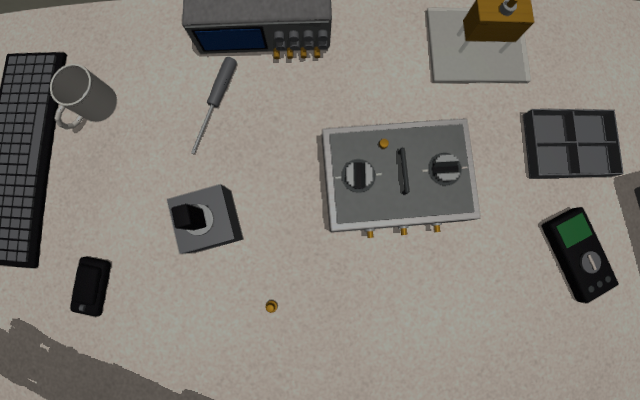

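View pics/scene0.png

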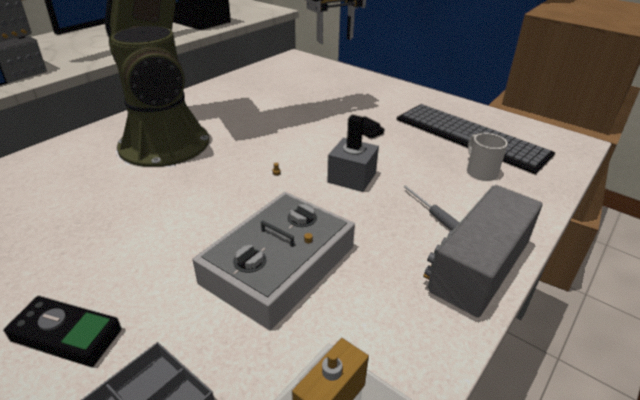

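The top view shows the box centred near (402,174). The left fastener at (359,176) has its slot across the panel, so it is the locked one. The right one at (446,168) lies along the long side. The stand is at (205,219) with the black handle at (188,217). An orange cap sits on the panel at (383,143), and the black blob right of the handle in the scene view is the phone behind it.

```bash
cat > m.py <<'E'
from h import *
def cloud(c):
    v,u=np.mgrid[0:400,0:640]; uv=np.c_[u.ravel(),v.ravel()]
    P=bydepth(c,uv); P[c['z_map'].ravel()==0]=np.nan; return P.reshape(400,640,3)
def rect(P,m):
    r=cv2.minAreaRect((P[m][:,:2]*1000).astype(np.float32)); return np.round(r[0],1),np.round(r[1],1),round(r[2],2),int(m.sum())
if __name__=='__main__':
  for n in('top0','scene0'):
    c=load(n); P=cloud(c); g=c['pixels'].astype(int).mean(2)
    X,Y,Z=P[...,0],P[...,1],P[...,2]
    ctr=P[174,340] if n=='top0' else None
    if n=='top0': bx=np.nanmedian(P[180:200,385:395].reshape(-1,3),0); st=np.nanmedian(P[235:245,205:220].reshape(-1,3),0); print('box pt',bx,'stand',st,'table',P[300,350],'handle',P[217,185])
    nb=(abs(X-bx[0])<.2)&(abs(Y-bx[1])<.2); ns=(abs(X-st[0])<.1)&(abs(Y-st[1])<.1)
    print(n,'boxtop',rect(P,nb&(abs(Z-.07)<.004)))
    print(' z levels box',np.nanmedian(Z[nb&(abs(Z-.07)<.006)]))
    m=nb&(Z>.078)&(Z<.1)
    k,l,s,ce=cv2.connectedComponentsWithStats(m.astype(np.uint8))
    for i in range(1,k):
        if s[i,4]>25: q=l==i; print('  comp',ce[i].round(0),rect(P,q),'zmax',np.nanpercentile(Z[q],[50,95]).round(4), 'circ',np.round(cv2.minEnclosingCircle((P[q][:,:2]*1000).astype(np.float32)),1) if 0 else '')
    print(' standtop',rect(P,ns&(abs(Z-.08)<.003)),np.nanmedian(Z[ns&(abs(Z-.08)<.004)]))
    print(' guard',rect(P,ns&(abs(Z-.0865)<.0025)))
    print(' handletop',rect(P,ns&(Z>.16)),np.nanmedian(Z[ns&(Z>.16)]),' handle all',rect(P,ns&(Z>.1)))
E
python3 m.py; python3 - <<'E'
from h import *
a=load('top0')['pixels'][110:240,160:480,::-1]; b=load('scene0')['pixels'][110:320,190:390,::-1]
cv2.imwrite('pics/c1.png',cv2.resize(a,(800,325),interpolation=cv2.INTER_CUBIC))
E
```

```text
box pt [ 0.53990974 -0.12157385  0.0703392 ] stand [0.46300222 0.17683963 0.08028462] table [ 0.34786327 -0.05372236 -0.00052839] handle [0.49450536 0.19270948 0.16626649]
top0 boxtop (array([ 569.1, -143.2]), array([178.6, 259.7]), 3.3, 12404)
 z levels box 0.07006403444012888
  comp [384. 143.] (array([ 617. , -113.3]), array([15.1, 14.6]), 20.22, 75) zmax [0.0842 0.0859] circ 
  comp [404. 171.] (array([ 568.6, -144.3]), array([75.2,  8.8]), 3.13, 236) zmax [0.0933 0.0952] circ 
  comp [446. 160.] (array([ 586.8, -217.6]), array([16., 40.]), 2.83, 210) zmax [0.0856 0.0878] circ 
  comp [351. 174.] (array([566. , -55.2]), array([15.9, 40.2]), 87.74, 197) zmax [0.0857 0.088 ] circ 
  comp [366. 174.] (array([565.6, -81.8]), array([39.6, 16. ]), 1.17, 206) zmax [0.0857 0.0879] circ 
  comp [448. 175.] (array([ 559. , -218.8]), array([16.4, 39.7]), 2.85, 181) zmax [0.0857 0.0878] circ 
 standtop (array([498.9, 197.4]), array([96.7, 95.6]), 14.15, 2186) 0.08035614305910055
 guard (array([479.3, 199.3]), array([39.2, 84.2]), 72.15, 295)
 handletop (array([497.1, 198.7]), array([32.7, 26
[... 443 characters left out ...]
ay([ 569. , -145.1]), array([78.2,  8.4]), 2.29, 190) zmax [0.0931 0.0955] circ 
  comp [307. 236.] (array([ 617.8, -114.5]), array([12.8, 17.2]), 40.01, 55) zmax [0.0842 0.0866] circ 
  comp [244. 252.] (array([ 559.4, -219.2]), array([18.5, 39.1]), 0.37, 192) zmax [0.0852 0.0881] circ 
  comp [254. 260.] (array([ 588.2, -219.2]), array([41.5, 14.8]), 85.76, 167) zmax [0.0859 0.088 ] circ 
 standtop (array([497.5, 197.8]), array([ 96.1, 100.8]), 14.4, 597) 0.0810006384587812
 guard (array([507.2, 189.5]), array([65.3, 84. ]), 21.06, 105)
 handletop (array([497.4, 199.3]), array([30. , 29.6]), 8.79, 108) 0.16626867261025866  handle all (array([496.5, 198.3]), array([33. , 29.7]), 12.41, 472)
```

View pics/c1.png

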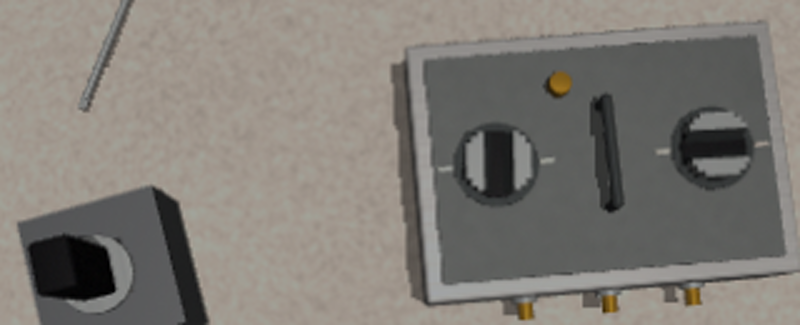

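Both views agree on these values:
- **Box:** centre (569,-143.5) mm, yaw 3.3°.
- **cam_a:** about (565.3,-69), slot at about -0.5°.
- **Driver:** (497.2,198.7), yaw about 11.7°, handle top at 166 mm.

I'll move above the handle first, then yaw.

Request:
servo_tool(plan=[[100,-0.0492,-0.0234,0,0,0,0],[100,-0.0492,-0.0234,0,0,0,0],[100,-0.0492,-0.0234,0,0,0,0],[100,-0.0492,-0.0234,0,0,0,0],[100,-0.0492,-0.0234,0,0,0,0],[100,-0.0492,-0.0234,0,0,0,0],[100,-0.0492,-0.0234,0,0,0,0],[100,-0.0492,-0.0234,0,0,0,0]])

```text
time_s: 1.1
ee_pos: [0.4979, 0.1975, 0.2053]
eef_rot: [-3.141, -0.0, 2.778]
force: [0.0, 0.0, 0.1]
grip_width: 0.0939
grip_force: 0.0
```

Request:
servo_tool(plan=[[100,0,0,0,0,0,0.184],[100,0,0,0,0,0,0.184],[100,0,0,0,0,0,0.184],[100,0,0,0,0,0,0.184],[100,0,0,0,0,0,0.184],[100,0,0,0,0,0,0.184],[100,0,0,0,0,0,0.184],[100,0,0,0,0,0,0.184]])

```text
time_s: 2.1
ee_pos: [0.4968, 0.199, 0.2051]
eef_rot: [-3.141, 0.0, 1.3]
force: [0.1, -0.6, -0.6]
grip_width: 0.0938
grip_force: 0.0
```

Request:
servo_tool(plan=[[100,0,0,0,0,0,0.184],[100,0,0,0,0,0,0.184],[100,0,0,0,0,0,0.184],[100,0,0,0,0,0,0.184],[100,0,0,0,0,0,0.184],[100,0,0,0,0,0,0.184],[100,0,0,0,0,0,0],[100,0,0,0,0,0,0]])

```text
time_s: 3.1
ee_pos: [0.4969, 0.199, 0.2053]
eef_rot: [3.142, 0.0, 0.206]
force: [-0.2, -0.6, -1.3]
grip_width: 0.0941
grip_force: 0.0
```

Request:
servo_tool(plan=[[100,0,0,0.02,0,0,0],[100,0,0,0.02,0,0,0],[100,0,0,0.02,0,0,0],[100,0,0,0.02,0,0,0],[100,0,0,0.013,0,0,0],[100,0,0,0.01,0,0,0],[100,0,0,0,0,0,0],[100,0,0,0,0,0,0]])

```text
time_s: 4.1
ee_pos: [0.4972, 0.1991, 0.103]
eef_rot: [-3.141, -0.001, 0.202]
force: [-0.1, 1.1, -0.4]
grip_width: 0.0946
grip_force: 0.0
```

Request:
servo_tool(plan=[[0,0,0,0,0,0,0],[0,0,0,0,0,0,0],[0,0,0,0,0,0,0],[0,0,0,0,0,0,0],[0,0,0,0,0,0,0],[0,0,0,0,0,0,0],[0,0,0,0,0,0,0],[0,0,0,0,0,0,0]], force=50)

```text
time_s: 5.1
ee_pos: [0.497, 0.1991, 0.1025]
eef_rot: [-3.141, -0.0, 0.202]
force: [0.3, 0.1, -0.6]
grip_width: 0.026
grip_force: 50.0
```

Gripped at 26.0 mm, so the TCP is 86.5 mm above the tip. Lifting.

Request:
servo_tool(plan=[[0,0,0,-0.01,0,0,0],[0,0,0,-0.015,0,0,0],[0,0,0,-0.02,0,0,0],[0,0,0,-0.02,0,0,0],[0,0,0,-0.02,0,0,0],[0,0,0,-0.02,0,0,0],[0,0,0,-0.015,0,0,0],[0,0,0,0,0,0,0]])

```text
time_s: 6.1
ee_pos: [0.4973, 0.1991, 0.2237]
eef_rot: [-3.141, -0.002, 0.202]
force: [-0.5, 0.0, -2.2]
grip_width: 0.0258
grip_force: 50.0
```

```bash
python3 - <<'E'
from m import *
o=ctrl.get_obs(); print(o['ee_pos'],o['eef_rot'],o['grip_width'])
c=cap('scene','scene1'); t=cap('top','top1')
cv2.imwrite('pics/c2.png',cv2.resize(c['pixels'][20:240,260:460,::-1],(545,600),interpolation=cv2.INTER_CUBIC))
y=o['eef_rot'][2]; d=np.array([.5653,-.069])-o['ee_pos'][:2]
print('tool shift',d@[np.cos(y),np.sin(y)],d@[np.sin(y),-np.cos(y)],'turn',np.degrees(y))
# slot: dark strip of cam_a in the top view, between the two raised jaws
P=cloud(t); 
for n,C in(('a',(.5653,-.069)),('b',(.573,-.2184))):
    R=np.hypot(P[...,0]-C[0],P[...,1]-C[1]); q=(R<.021)&(P[...,2]<.0835)
    print(n,rect(P,q),P[q].mean(0)); 
    X=P[q][:,:2]-P[q][:,:2].mean(0); w,v=np.linalg.eigh(X.T@X); print(np.degrees(np.arctan2(v[1,1],v[0,1])))
E
```

```text
[0.49727409 0.19908201 0.2237057 ] [-3.14137280e+00 -2.11971278e-03  2.01760770e-01] 0.025768512053417174
tool shift 0.012923813638140803 0.2762760625084125 turn 11.560040566198222
a (array([565.5, -67.8]), array([41.5, 20.2]), 0.36, 253) [ 0.5652027  -0.06929128  0.07678746]
178.27988480264045
b (array([ 568.2, -218. ]), array([40.8, 31.4]), 84.86, 253) [ 0.57323657 -0.21801926  0.07671766]
93.4724375601142
```

View pics/c2.png

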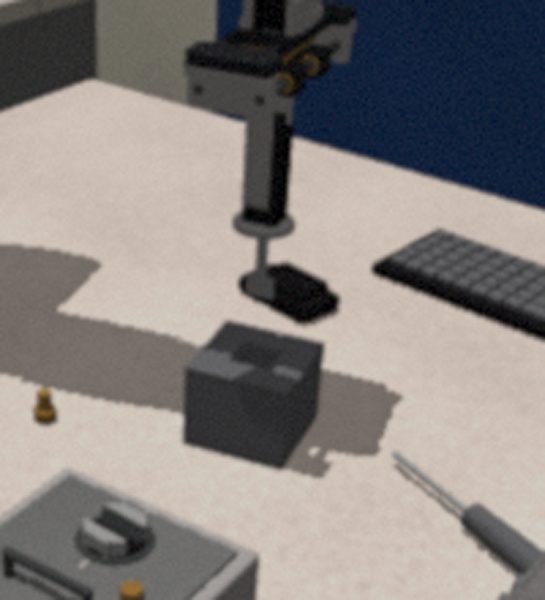

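The driver hangs straight and upright in the gripper at crop (265,240), and the stand hole is clear. Going over cam_a and aligning to about -1°.

Request:
servo_tool(plan=[[0,0.0022,0.046,0,0,0,0],[0,0.0022,0.046,0,0,0,0],[0,0.0022,0.046,0,0,0,0],[0,0.0022,0.046,0,0,0,0],[0,0.0022,0.046,0,0,0,0],[0,0.0019,0.046,0,0,0,0],[0,0,0,0,0,0,0.11],[0,0,0,0,0,0,0.11]])

```text
time_s: 7.2
ee_pos: [0.5646, -0.0694, 0.2212]
eef_rot: [-3.141, 0.002, -0.023]
force: [0.3, -0.4, -3.0]
grip_width: 0.0257
grip_force: 50.0
```

Request:
servo_tool(plan=[[0,0,0,0.01,0,0,0],[0,0,0,0.01,0,0,0],[0,0,0,0.01,0,0,0],[0,0,0,0.007,0,0,0],[0,0,0,0,0,0,0],[0,0,0,0,0,0,0],[0,0,0,0,0,0,0],[0,0,0,0,0,0,0]])

```text
time_s: 8.2
ee_pos: [0.565, -0.0689, 0.1857]
eef_rot: [3.142, -0.0, -0.018]
force: [0.8, 0.6, -2.0]
grip_width: 0.0257
grip_force: 50.0
```

```bash
python3 - <<'E'
from h import *
o=ctrl.get_obs(); print(o['ee_pos'],o['eef_rot'],o['force'])
c=cap('scene','scene2'); t=cap('top','top2')
a=cv2.resize(c['pixels'][100:260,240:370,::-1],(487,600),interpolation=cv2.INTER_CUBIC)
cv2.imwrite('pics/c3.png',a)
E
```

```text
[ 0.56496531 -0.0688519   0.18567799] [ 3.14151777e+00 -3.87716619e-04 -1.81953201e-02] [ 0.78738468  0.60396862 -2.00992238]
```

View pics/c3.png

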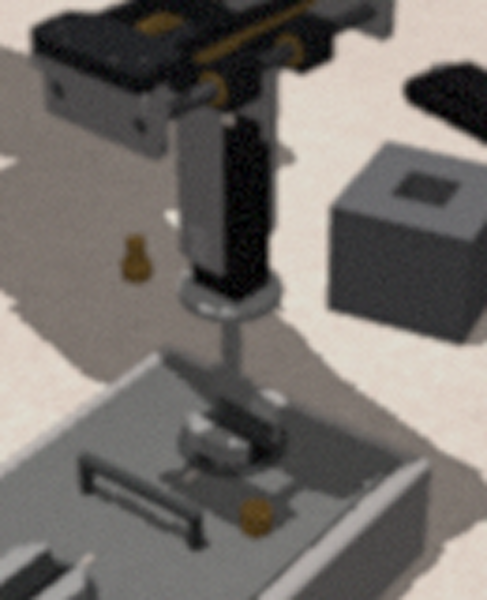

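The blade hangs over the slot at crop (232,400), in line with it. Lowering.

Request:
servo_tool(plan=[[0,0,0,0.003,0,0,0],[0,0,0,0.003,0,0,0],[0,0,0,0.003,0,0,0],[0,0,0,0.003,0,0,0],[0,0,0,0.003,0,0,0],[0,0,0,0.003,0,0,0],[0,0,0,0,0,0,0],[0,0,0,0,0,0,0]])

```text
time_s: 9.3
ee_pos: [0.5649, -0.0688, 0.1676]
eef_rot: [-3.142, -0.0, -0.018]
force: [0.2, 0.1, -2.5]
grip_width: 0.0258
grip_force: 50.0
```

Request:
servo_tool(plan=[[0,0,0,0.0015,0,0,0],[0,0,0,0.001,0,0,0],[0,0,0,0.001,0,0,0],[0,0,0,0.001,0,0,0],[0,0,0,0.001,0,0,0],[0,0,0,0,0,0,0],[0,0,0,0,0,0,0],[0,0,0,0,0,0,0]])

```text
time_s: 10.3
ee_pos: [0.5649, -0.0688, 0.162]
eef_rot: [-3.142, -0.0, -0.018]
force: [0.3, -0.6, -1.2]
grip_width: 0.0257
grip_force: 50.0
```

In the slot with no contact force. Turning counter-clockwise, which is negative about tool z.

Request:
servo_tool(plan=[[0,0,0,0,0,0,-0.12],[0,0,0,0,0,0,-0.12],[0,0,0,0,0,0,-0.12],[0,0,0,0,0,0,-0.12],[0,0,0,0,0,0,-0.12],[0,0,0,0,0,0,-0.12],[0,0,0,0,0,0,-0.12],[0,0,0,0,0,0,-0.12]])

```text
time_s: 11.3
ee_pos: [0.565, -0.069, 0.162]
eef_rot: [3.141, -0.0, 0.946]
force: [1.5, -1.2, -2.7]
grip_width: 0.0256
grip_force: 50.0
```

Request:
servo_tool(plan=[[0,0,0,0,0,0,-0.12],[0,0,0,0,0,0,-0.12],[0,0,0,0,0,0,-0.12],[0,0,0,0,0,0,-0.12],[0,0,0,0,0,0,-0.12],[0,0,0,0,0,0,-0.12],[0,0,0,0,0,0,-0.1],[0,0,0,0,0,0,0]])

```text
time_s: 12.3
ee_pos: [0.5656, -0.0691, 0.1623]
eef_rot: [3.14, 0.001, 1.761]
force: [5.1, -1.5, -1.9]
grip_width: 0.0257
grip_force: 50.0
```

```bash
python3 - <<'E'
from h import *
o=ctrl.get_obs(); print(o['ee_pos'],o['eef_rot'],o['force'],o['moment'])
E
```

```text
[ 0.56560379 -0.06908627  0.16231497] [3.13953046e+00 1.00864923e-03 1.76106834e+00] [ 5.1125128  -1.47513548 -1.88757904] [-0.59897168 -1.41200892 -0.12912356]
```

Request:
servo_tool(plan=[[0,0,0,0,0,0,-0.03],[0,0,0,0,0,0,-0.03],[0,0,0,0,0,0,0],[0,0,0,0,0,0,0],[0,0,0,0,0,0,0],[0,0,0,0,0,0,0],[0,0,0,0,0,0,0],[0,0,0,0,0,0,0]])

```text
time_s: 13.3
ee_pos: [0.5656, -0.0691, 0.1623]
eef_rot: [3.139, 0.001, 1.819]
force: [5.9, -1.2, -2.5]
grip_width: 0.0255
grip_force: 50.0
```

Back the blade off to the middle of its play, lift out and move aside to look.

Request:
servo_tool(plan=[[0,0,0,0,0,0,0.1],[0,0,0,0,0,0,0.09],[0,0,0,-0.004,0,0,0],[0,0,0,-0.01,0,0,0],[0,0,0,-0.016,0,0,0],[0,0,0,-0.016,0,0,0],[0,0,0,-0.014,0,0,0],[0,0,0,0,0,0,0]])

```text
time_s: 14.3
ee_pos: [0.5653, -0.0689, 0.2233]
eef_rot: [3.14, 0.001, 1.632]
force: [0.5, -0.1, -2.0]
grip_width: 0.0261
grip_force: 50.0
```

Request:
servo_tool(plan=[[0,0.04,0,0,0,0,0],[0,0.05,0,0,0,0,0],[0,0.05,0,0,0,0,0],[0,0.05,0,0,0,0,0],[0,0,0,0,0,0,0.14],[0,0,0,0,0,0,0.14],[0,0,0,0,0,0,0],[0,0,0,0,0,0,0]])

```text
time_s: 15.3
ee_pos: [0.5532, 0.1207, 0.2217]
eef_rot: [-3.141, 0.0, 1.355]
force: [0.8, 0.4, -1.8]
grip_width: 0.0257
grip_force: 50.0
```

```bash
cat > look.py <<'E'
from m import *
import sys
o=ctrl.get_obs(); print(o['ee_pos'],o['eef_rot'],o['force'])
k=sys.argv[1]
for n in('scene','top'):
    c=cap(n,n+k); P=cloud(c)
    for nm,C in(('a',(.5653,-.069)),('b',(.573,-.2184))):
        R=np.hypot(P[...,0]-C[0],P[...,1]-C[1]); q=(R<.023)&(P[...,2]>.083)
        kk,l,s,ce=cv2.connectedComponentsWithStats(q.astype(np.uint8))
        print(n,nm,[rect(P,l==i) for i in range(1,kk) if s[i,4]>25])
t=load('top'+k)['pixels'][110:240,160:480,::-1]
cv2.imwrite(f'pics/d{k}.png',cv2.resize(t,(800,325),interpolation=cv2.INTER_CUBIC))
E
python3 look.py 3
```

```text
[0.55323419 0.12070002 0.22167644] [-3.14114793e+00  1.69142270e-04  1.35469663e+00] [ 0.7519711   0.36344779 -1.75503198]
scene a [(array([550.8, -67. ]), array([39. , 14.4]), 81.15, 88), (array([580.1, -72. ]), array([38.9, 13.5]), 81.28, 90)]
scene b [(array([ 558.3, -220. ]), array([15.3, 38.6]), 4.01, 117), (array([ 588.3, -219.6]), array([13.6, 38.6]), 1.76, 111)]
top a [(array([580.1, -71.2]), array([39. , 13.7]), 79.9, 160), (array([551.2, -66.3]), array([40.1, 13.7]), 80.51, 151)]
top b [(array([ 587.4, -217.7]), array([39.1, 13.4]), 89.36, 156), (array([ 557.7, -218.7]), array([13.5, 38.4]), 2.66, 135)]
```

View pics/d3.png

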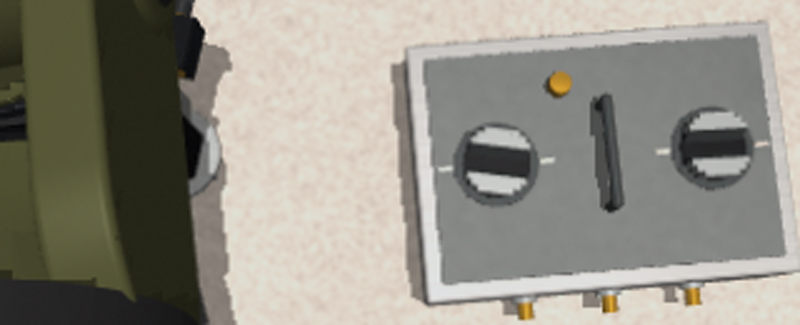

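cam_a's slot reads about 80.5° against a target of 93.3°, so it is about 13° short. The blade lagged more than the stated play because it rode slightly above the slot floor. cam_b is still released. I'll re-engage and turn to a driver yaw of about 117° at the same height.

Request:
servo_tool(plan=[[0,-0.0457,0.0131,0,0,0,0],[0,-0.0457,0.0131,0,0,0,0],[0,-0.0457,0.0131,0,0,0,0],[0,-0.0457,0.0131,0,0,0,0],[0,0,0,0,0,0,-0.05],[0,0,0,0.012,0,0,0],[0,0,0,0.012,0,0,0],[0,0,0,0.01,0,0,0]])

```text
time_s: 16.4
ee_pos: [0.5645, -0.0684, 0.1867]
eef_rot: [-3.141, -0.0, 1.402]
force: [-0.0, 0.3, -1.2]
grip_width: 0.0263
grip_force: 50.0
```

Request:
servo_tool(plan=[[0,0,0,0,0,0,0],[0,0,0,0.004,0,0,0],[0,0,0,0.004,0,0,0],[0,0,0,0.004,0,0,0],[0,0,0,0.004,0,0,0],[0,0,0,0.004,0,0,0],[0,0,0,0,0,0,0],[0,0,0,0,0,0,0]])

```text
time_s: 17.4
ee_pos: [0.5648, -0.069, 0.1681]
eef_rot: [3.141, -0.0, 1.402]
force: [-0.2, 0.2, -1.6]
grip_width: 0.0258
grip_force: 50.0
```

Request:
servo_tool(plan=[[0,0,0,0.003,0,0,0],[0,0,0,0.003,0,0,0],[0,0,0,0,0,0,0],[0,0,0,0,0,0,-0.12],[0,0,0,0,0,0,-0.12],[0,0,0,0,0,0,-0.12],[0,0,0,0,0,0,-0.12],[0,0,0,0,0,0,-0.12]])

```text
time_s: 18.4
ee_pos: [0.5658, -0.0688, 0.1625]
eef_rot: [3.139, 0.001, 2.006]
force: [5.0, 1.8, -2.5]
grip_width: 0.0259
grip_force: 50.0
```

Request:
servo_tool(plan=[[0,0,0,0,0,0,-0.04],[0,0,0,0,0,0,-0.03],[0,0,0,0,0,0,0],[0,0,0,0,0,0,0],[0,0,0,0,0,0,0],[0,0,0,0,0,0,0],[0,0,0,0,0,0,0],[0,0,0,0,0,0,0]])

```text
time_s: 19.4
ee_pos: [0.5658, -0.0688, 0.1625]
eef_rot: [3.139, 0.001, 2.072]
force: [6.3, 2.1, -2.5]
grip_width: 0.0257
grip_force: 50.0
```

```bash
python3 - <<'E'
from h import *
o=ctrl.get_obs(); print(o['ee_pos'],o['eef_rot'],o['force'],o['moment'])
E
```

```text
[ 0.56579915 -0.06879475  0.16250264] [3.13867393e+00 1.33021998e-03 2.07170305e+00] [ 6.343093    2.14318795 -2.48684613] [ 0.38723803 -1.46739613 -0.08065613]
```

Request:
servo_tool(plan=[[0,0,0,0,0,0,0.12],[0,0,0,0,0,0,0.12],[0,0,0,-0.004,0,0,0],[0,0,0,-0.01,0,0,0],[0,0,0,-0.016,0,0,0],[0,0,0,-0.016,0,0,0],[0,0,0,-0.014,0,0,0],[0,0,0,0,0,0,0]])

```text
time_s: 20.4
ee_pos: [0.5652, -0.0691, 0.2233]
eef_rot: [3.14, 0.001, 1.832]
force: [-0.1, -0.4, -1.9]
grip_width: 0.0257
grip_force: 50.0
```

Request:
servo_tool(plan=[[0,0.04,0,0,0,0,0],[0,0.046,0,0,0,0,0],[0,0.046,0,0,0,0,0],[0,0.046,0,0,0,0,0],[0,0.046,0,0,0,0,0],[0,0.046,0.004,0,0,0,0],[0,0,0,0,0,0,0.18],[0,0,0,0,0,0,0.18]])

```text
time_s: 21.4
ee_pos: [0.4985, 0.1934, 0.2213]
eef_rot: [-3.141, 0.0, 1.467]
force: [0.6, 0.5, -1.0]
grip_width: 0.0257
grip_force: 50.0
```

```bash
python3 look.py 4
```

```text
[0.49849286 0.19342487 0.22129336] [-3.14061135e+00  4.99914726e-04  1.46727889e+00] [ 0.64688753  0.49673498 -0.99062496]
scene a [(array([549.9, -71. ]), array([13.9, 39.3]), 7.98, 80), (array([579.3, -67.3]), array([13.7, 41. ]), 5.91, 85)]
scene b [(array([ 557.9, -218.9]), array([15.6, 38.8]), 2.07, 122), (array([ 587.8, -219.4]), array([13.8, 38.4]), 1.81, 109)]
top a [(array([579.8, -66.8]), array([13.9, 38.8]), 2.68, 157), (array([550.9, -69.9]), array([13.2, 39.2]), 5.09, 152)]
top b [(array([ 587.4, -217.9]), array([38.3, 13.7]), 89.02, 152), (array([ 557.8, -219.1]), array([13.6, 38. ]), 2.09, 133)]
```

View pics/d4.png

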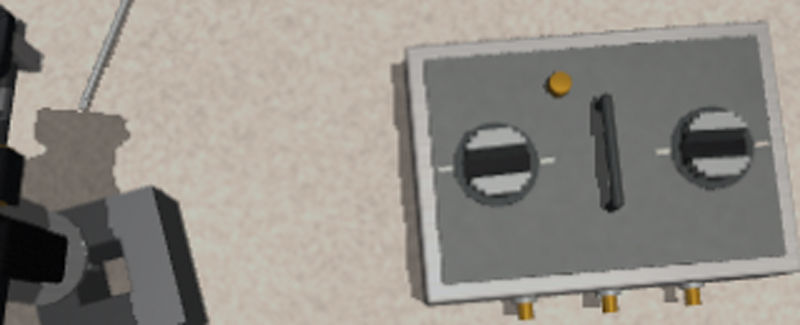

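Both slots now lie along the panel: cam_a reads about 95.5° against 93.3°, and cam_b is untouched. Returning the driver to the stand.

Request:
servo_tool(plan=[[0,0,0,0,0,0,0.18],[0,0,0,0,0,0,0.18],[0,0,0,0,0,0,0.18],[0,0,0,0,0,0,0.18],[0,0,0,0,0,0,0.18],[0,0,0,0,0,0,0.18],[0,0,0,0,0,0,0.18],[0,0,0,0,0,0,0]])

```text
time_s: 22.5
ee_pos: [0.4989, 0.1927, 0.2217]
eef_rot: [3.142, 0.0, 0.216]
force: [0.1, 0.0, -1.8]
grip_width: 0.0257
grip_force: 50.0
```

Request:
servo_tool(plan=[[0,0,-0.006,0,0,0,0.012],[0,0,0,0.01,0,0,0],[0,0,0,0.012,0,0,0],[0,0,0,0.012,0,0,0],[0,0,0,0.01,0,0,0],[0,0,0,0.008,0,0,0],[0,0,0,0.008,0,0,0],[0,0,0,0,0,0,0]])

```text
time_s: 23.5
ee_pos: [0.4975, 0.1987, 0.1614]
eef_rot: [3.141, 0.001, 0.2]
force: [-0.4, -0.1, -1.8]
grip_width: 0.0255
grip_force: 50.0
```

Request:
servo_tool(plan=[[0,0,0,0.008,0,0,0],[0,0,0,0.01,0,0,0],[0,0,0,0.01,0,0,0],[0,0,0,0.01,0,0,0],[0,0,0,0.01,0,0,0],[0,0,0,0.006,0,0,0],[0,0,0,0.002,0,0,0],[0,0,0,0,0,0,0]])

```text
time_s: 24.5
ee_pos: [0.4977, 0.1988, 0.106]
eef_rot: [-3.142, -0.0, 0.2]
force: [0.7, 0.5, -1.9]
grip_width: 0.0259
grip_force: 50.0
```

Request:
servo_tool(plan=[[0,0,0,0.001,0,0,0],[0,0,0,0.001,0,0,0],[0,0,0,0.001,0,0,0],[0,0,0,0.0005,0,0,0],[0,0,0,0.0005,0,0,0],[0,0,0,0,0,0,0],[0,0,0,0,0,0,0],[0,0,0,0,0,0,0]])

```text
time_s: 25.5
ee_pos: [0.4977, 0.1988, 0.1024]
eef_rot: [3.142, -0.0, 0.2]
force: [-3.7, -0.8, 5.4]
grip_width: 0.0257
grip_force: 50.0
```

Seated, with a force of +5 N from the stand. Releasing.

Request:
servo_tool(plan=[[35,0,0,0,0,0,0],[50,0,0,0,0,0,0],[100,0,0,0,0,0,0],[100,0,0,0,0,0,0],[100,0,0,0,0,0,0],[100,0,0,0,0,0,0],[100,0,0,0,0,0,0],[100,0,0,0,0,0,0]])

```text
time_s: 26.5
ee_pos: [0.4977, 0.1988, 0.102]
eef_rot: [3.142, -0.0, 0.2]
force: [0.2, -0.8, 0.5]
grip_width: 0.0935
grip_force: 0.0
```

Request:
servo_tool(plan=[[100,0,0,-0.01,0,0,0],[100,0,0,-0.02,0,0,0],[100,0,0,-0.025,0,0,0],[100,0,0,-0.025,0,0,0],[100,0,0,-0.025,0,0,0],[100,0,0,-0.025,0,0,0],[100,0,0,-0.02,0,0,0],[100,0,0,0,0,0,0]])

```text
time_s: 27.5
ee_pos: [0.4981, 0.1989, 0.2537]
eef_rot: [-3.141, -0.003, 0.2]
force: [0.2, 0.4, -0.7]
grip_width: 0.0939
grip_force: 0.0
```

Request:
servo_tool(plan=[[100,0,-0.04,0,0,0,0],[100,0,-0.045,0,0,0,0],[100,0,-0.045,0,0,0,0],[100,0,-0.045,0,0,0,0],[100,0,-0.04,0,0,0,0],[100,0,0,0,0,0,0],[100,0,0,0,0,0,0],[100,0,0,0,0,0,0]])

```text
time_s: 28.5
ee_pos: [0.4554, 0.4085, 0.2519]
eef_rot: [3.141, 0.0, 0.199]
force: [-0.2, 0.5, -0.6]
grip_width: 0.0937
grip_force: 0.0
```

```bash
python3 look.py 5; python3 - <<'E'
from m import *
for n in('top5','scene5'):
    P=cloud(load(n)); Z=P[...,2]; ns=np.hypot(P[...,0]-.4972,P[...,1]-.1987)<.06
    print(n,'handletop',rect(P,ns&(Z>.16)&(Z<.19)),np.nanmedian(Z[ns&(Z>.16)&(Z<.19)]))
E
```

```text
[0.45538309 0.408545   0.25192611] [3.14149235e+00 5.43052406e-05 1.98633091e-01] [-0.24952076  0.46889892 -0.59462181]
scene a [(array([550.2, -71.5]), array([14.9, 38.3]), 11.21, 84), (array([579.4, -68.1]), array([13.3, 38.3]), 3.43, 82)]
scene b [(array([ 557.7, -218.4]), array([14.6, 38.3]), 0.13, 120), (array([ 587.9, -219.5]), array([12.9, 37.9]), 1.82, 112)]
top a [(array([580.3, -66.7]), array([13.6, 39. ]), 5.1, 157), (array([550.9, -69.9]), array([13.4, 38.6]), 5.3, 154)]
top b [(array([ 587.5, -217.4]), array([13.9, 38.9]), 3.85, 154), (array([ 557.9, -218.4]), array([13.6, 39.5]), 1.93, 136)]
top5 handletop (array([497.6, 197.4]), array([32.5, 27.6]), 9.99, 419) 0.16611133402770684
scene5 handletop (array([497.7, 196.6]), array([33.1, 28.2]), 7.6, 110) 0.16641034092894755
```

View pics/scene5.png

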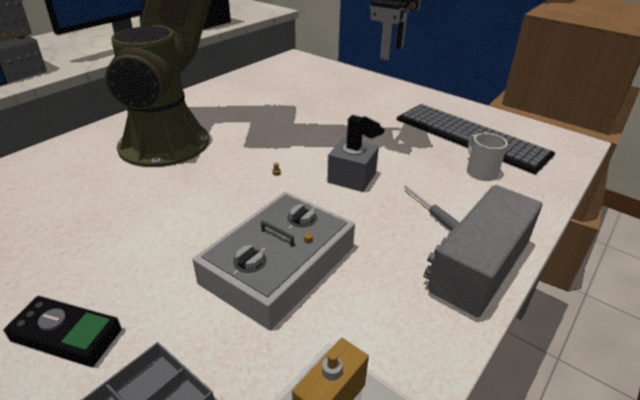

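The driver stands upright and home at (355,135), handle top 166 mm, the same as at the start. Both slots lie along the box and the gripper is clear.

```bash
python3 -c "
from station import ctrl
print(ctrl.hand_in())"
```

```text
the job is handed in; nothing more can be done
None
```

The job is handed in: the locked fastener now lies along the panel (about 2° past by the camera), the other is still released, and the screwdriver is upright and fully home in its stand with the gripper clear.

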